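Return the visitor token through the sprung flap

ROBOT

A 6-joint arm with a two-finger parallel gripper is mounted at the origin on the work surface. World frame = base frame: x ahead of the robot, y to its left, z up, the work surface at z = 0. Lengths are in mm, angles in rad, forces in N, time in s.
With the tool pointing down it reaches from about 300 to 950 mm from the base axis. Payload 3.1 kg.
Tool frame: the origin (TCP) lies midway between the tips of the shut fingers; the grasp point (between the pads) lies 19 mm behind it; z points along the fingers, y is the direction in which the jaws open and shut (so a half turn about z gives the same grasp; the last joint's range is limited). The gripper opens to 85 mm and grips with 20 to 120 N. Pads are 22 mm wide; open, the fingers measure 114 mm over their backs; the gripper's body (76 mm by 85 mm) begins 54 mm behind the grasp point. The pads swing forward as they close: fully open they stand 13 mm farther back than shut.
Start: joints at [-1.206, 0.308, 1.634, -0, 1.2, -0.07], TCP at [263.243, -566.864, 231.272] pointing down, gripper open.
Joint ranges: [-3.06, 3.06], [-0.79, 1.96], [0.05, 2.63], [-1.19, 4.34], [0.05, 2.64], [-2.94, 2.94]. Speed limits (rad/s): [2.79, 2.79, 3.14, 3.14, 3.14, 3.14].

INTERFACE

Orientations are given as a 3x3 rotation matrix whose columns are the frame's x, y, z axes.
In Python, from rig import * gives the robot as it stands.
- The arm moves only by the tool servo_tool, never from a script. Its argument "steps" is a list of rows, each a list of 3 entries, a list of its own where there are three numbers: the shift along the tool's x, y, z in mm, then the turn about the tool's z in degrees, then the closure, from 0 (fully open) to 1 (shut). A call has 1 to 5 rows; each row is the pose to reach, as a shift and turn from the pose commanded when the call began, along the tool's axes at that moment; what a row does not reach only later rows make up. A row lasts 1/10 s, in which the tool goes at most 50 mm and 8.59 degrees, less where a joint would pass 70% of its speed; a pose out of reach is approached as far as the arm can. A call with a gripper value outside its range is refused whole. The fingers move at their own pace and stop on an object; the grip force is fixed at half the most. Time passes only in rows, so rows that repeat a pose let the fingers close. It gives the time, the measured TCP pose, the force and the opening at its end, in the units of the state.
- get_obs(): the state, without advancing time (a new reading comes with each control period).
- camera(name): name is "side" or "top" or "wrist"; returns a dict with "img" (400x640x3 uint8, red, green, blue), "camera_matrix" (3x3 intrinsics, pixels), "rvec" (rotation vector, rad) and "tvec" (3), from world to camera coordinates, as OpenCV has them; the wrist camera has in their place "mount" (4x4, takes a point from camera to tool coordinates, whose origin is the TCP and whose axes are the flange's). Camera axes: x right, y down, z forward; pixel columns grow to the right and rows downward; lengths in mm; the calibration is good to about 2 mm. The wrist camera is an equidistant fisheye: a pixel r from the principal point sees the ray r / f radians off the axis. A picture is of the moment at which its call begins: read the wrist's pose just before it. There is no depth.
- sign_off(): hands the job in, once; it reports no verdict.
Trained networks look in the newest picture that a camera, given by its name, has taken for a name from the list of things; names that differ only in an ending like _2 or _b are one class to them, and where a whole thing is asked for, a point or a joint stands for the part that bears it (a point fixed in the world has none). Each returns a list of dicts, best first, with "conf" (0 to 1); they miss things now and then, are a little off and sometimes report something else, mostly with a low value. They report only what shows in the picture. A call takes as long as a camera call. They do not tell look-alikes from the thing itself.
- search_frame(target, camera): "bbox" ([left, top, right, bottom] in pixels, round what is visible of it).
The state is a dict: "clock": time; "joints": joint angles; "joint_velocities": joint speeds; "joint_efforts": joint torques, N m; "eef_pos": TCP position; "tcp_rot": TCP orientation; "force": force on the tool from outside, world axes, zero at the start; "torque": the same for the moment, N m; "width": opening from 0.0 (shut) to 1.0 (fully open).
Only numpy, scipy, OpenCV 4.12 (cv2) and the standard library are available. Lean on these libraries where they do the work, as an engineer would, in place of code of your own. Each camera call takes 0.05 s, during which the arm holds its last target.

TASK

Return the rectangular visitor token that waits in the lane of the token box: with one finger push the self-closing flap open and keep it open, and with the other finger push the token along the lane and through the mouth until it drops into the well. Do not shove the flap open with the token itself, do not lift the token, leave everything else where it is, and at the end let the flap close.

Things in the scene. Friction and masses are not known exactly. Their poses are not given: they have to be found in the camera images.
- token_box: Grey and white metal token return box, fixed to the desk at a varying place and heading. Origin: on the desk, straight below the middle of the mouth. x runs along the lane in the direction the token is pushed, y to the left of that (hinge side), z up. Flat deck 50 mm high: x -190 to 0, y -115 to 90 mm. Right of lane and well (y under -35) a shelf at deck height holds small things up to 34 mm tall.
- mouth (a point): Mouth of the lane: middle of the deck's edge, x = 0, y = 0, z = 50 mm in the token box. Before it the lane, 46 mm wide (y -23 to 23) between two steel guide rails on the deck, 8 mm high, 5 mm wide, x -185 to -7 mm. The deck ends here; beyond lies the well.
- well (a point): Middle of the floor of the open-topped well: x 0 to 135, y -27 to 83 mm of the token box, rubber floor 6 mm above the desk. Walls up to z = 92 mm left, right and at the far end; on the deck side only the flap stands above the 50 mm deck edge. Beyond the far end a housing up to 95 mm high, to x = 203.
- flap (a joint): Flap angle, rad: 0 closed, grows as it swings into the well (towards +x of the box, its free edge then curving left), stop at 1.5. A spring closes it: 0.05 N m closed, 0.11 N m fully open, so 1 to 5 N on a finger. Beyond about 1.1 rad the lane's whole width is free.
- flap_hinge (a point): Upright hinge axis of the flap, x = 5, y = 78 mm of the token box, 73 mm above the desk. The flap is an aluminium plate 4 mm thick; closed, it stands across the mouth at x = 5, from y = 76 to -22 mm, z = 54 to 92 mm. Nothing is above it, so fingers pointing down can push it.
- flap_edge (a point): Middle of the flap's free upright edge, 100 mm from the hinge axis, 73 mm above the desk.
- token_mid (a point): Centre of the rectangular token: black plastic block, rounded edges, brass plate on top, 32 mm long (along the lane), 42 wide, 26 tall, about 60 g. It stands in the lane with 2 mm play on each side, its centre 13 mm above the deck, at the start 100 to 135 mm before the mouth. Pushed past the deck's edge it drops 44 mm into the well, below the flap.
- round_token: Bystander: round black token, 42 mm across, 14 mm tall, on the shelf of the token box. Origin: centre of its underside. To be left alone.
- key_disc: Bystander: steel disc 34 mm across, 10 mm tall, on the shelf of the token box. Origin: centre of its underside. To be left alone.
- stamp: Bystander: rubber stamp, 50 x 24 mm, 34 mm tall, on the shelf of the token box. Origin: centre of its underside. To be left alone.
There are look-alikes about, which are no part of the job. Leave any orange or red look-alike of the part that bears token_mid alone.

How it is judged:
By the outcome, as a careful person would: the job done as asked, in the order asked, and still so for the second after the job is handed in, with the robot touching nothing.
It also fails if it takes over 38 s, if anything falls off the work surface, if the arm or the gripper's body presses on something with over 40 N, if the wrist force passes 120 N, or if a joint passes its speed limit or range.

## Working session

There is one attempt and no reset: what is moved stays moved. The work goes in short steps, Python scripts to look and compute and a tool call to move; the robot and the scene stay as the last step left them, time stands still between calls to the robot, and variables do not carry over. Pictures are saved under pics/ and viewed, and the job is handed in when it is done.

Besides the shell and the picture viewer there is one more tool, called after "Request:" as name([rows], argument=value, ...), one row to a line, values as JSON. servo_tool: Moves the arm, as the interface text tells. Its arguments: {"type":"object","properties":{"steps":{"type":"array","items":{"type":"array"}}},"required":["steps"]}

```bash
ls; mkdir -p pics; cat > h.py <<'E'
from rig import *
import numpy as np, cv2
def snap(n,f):
    c=camera(n); cv2.imwrite('pics/'+f,c['img'][:,:,::-1]); return c
E
python3 - <<'E'
from h import *
import pickle
o=get_obs(); print({k:np.round(v,3).tolist() for k,v in o.items()})
d={}
for n in ['top','side']:
    d[n]=snap(n,n+'1.png'); c=d[n]
    for t in ['token_box','token_mid','flap','round_token','key_disc','stamp']:
        print(n,t,[(np.round(x['bbox']).tolist(),round(x['conf'],2)) for x in search_frame(t,n)][:4])
    print(c['camera_matrix'].tolist(),c['rvec'],c['tvec'])
o=get_obs();d['obs']=o
d['wrist']=snap('wrist','wrist1.png');print(d['wrist']['camera_matrix'],d['wrist']['mount'])
pickle.dump(d,open('d1.pkl','wb'));print(get_obs()['clock'])
E
```

```text
pics
{'clock': 0.0, 'joints': [-1.206, 0.309, 1.635, -0.0, 1.2, -0.07], 'joint_velocities': [-0.0, 0.001, 0.0, 0.002, -0.001, -0.0], 'joint_efforts': [-0.001, -41.526, -27.667, -0.0, 0.01, 0.0], 'eef_pos': [262.941, -566.102, 230.046], 'tcp_rot': [[0.907, 0.421, -0.001], [0.421, -0.907, 0.002], [0.0, -0.002, -1.0]], 'force': [-0.384, -0.542, -0.702], 'torque': [0.013, 0.048, 0.025], 'width': 0.997}
top token_box [([255.0, 177.0, 497.0, 324.0], 0.9)]
top token_mid [([292.0, 217.0, 317.0, 241.0], 0.95), ([295.0, 139.0, 321.0, 163.0], 0.71), ([211.0, 208.0, 234.0, 231.0], 0.7)]
top flap [([368.0, 186.0, 389.0, 251.0], 0.71)]
top round_token [([272.0, 251.0, 300.0, 278.0], 0.94)]
top key_disc [([324.0, 272.0, 342.0, 295.0], 0.72)]
top stamp [([398.0, 268.0, 416.0, 297.0], 0.85)]
[[382.9330912131555, 0.0, 326.40151933261404], [0.0, 382.9330912131555, 204.05686342065215], [0.0, 0.0, 1.0]] [ 2.15231347 -2.15029045  0.23375408] [ 50.44624655 567.93653078 636.54768746]
side token_box [([268.0, 101.0, 448.0, 307.0], 0.86)]
side token_mid [([325.0, 208.0, 352.0, 241.0], 0.78), ([240.0, 212.0, 2
[... 153 characters left out ...]
], 0.9)]
side key_disc [([392.0, 209.0, 413.0, 228.0], 0.71)]
side stamp [([394.0, 154.0, 425.0, 180.0], 0.87)]
[[402.2680439758972, 0.0, 317.1675020501461], [0.0, 402.2680439758972, 203.83603099367585], [0.0, 0.0, 1.0]] [ 0.36284651 -2.78507519  1.17627637] [563.4266109  110.94866048 643.04275476]
[[309.70691629   0.         320.13905567]
 [  0.         309.70691629 201.6747602 ]
 [  0.           0.           1.        ]] [[ 5.92330868e-04 -9.53946473e-01 -2.99976292e-01  7.61165868e+01]
 [ 9.99999803e-01  5.03180954e-04  3.74439774e-04  9.28545778e-01]
 [-2.06253145e-04 -2.99976455e-01  9.53946583e-01 -1.43010999e+02]
 [ 0.00000000e+00  0.00000000e+00  0.00000000e+00  1.00000000e+00]]
0.75
```

View images.

View pics/top1.png

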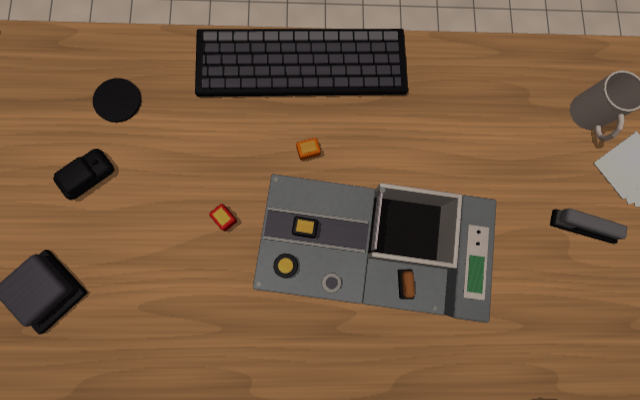

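View pics/side1.png

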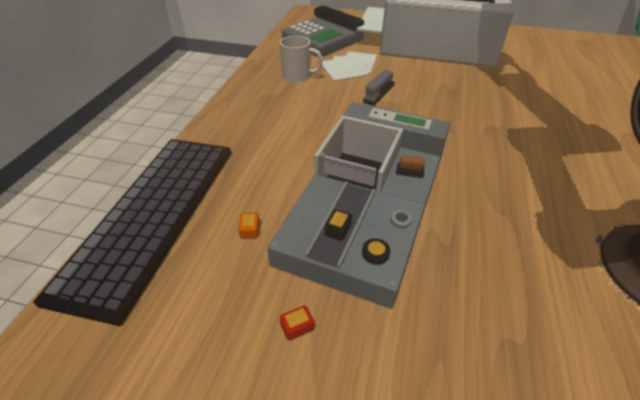

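View pics/wrist1.png

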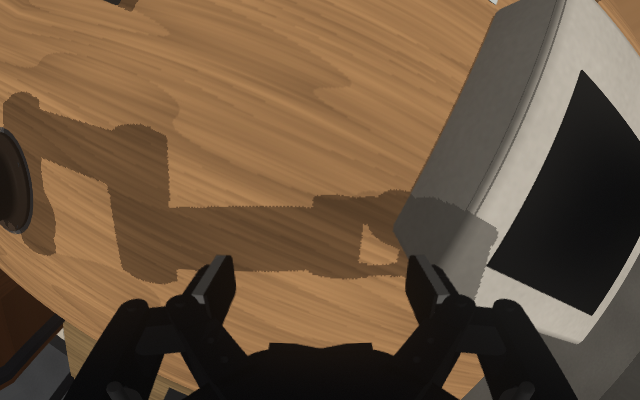

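```bash
python3 - <<'E'
import cv2
a=cv2.imread('pics/top1.png')[165:335,200:510]
cv2.imwrite('pics/top1c.png',cv2.resize(a,None,fx=2.5,fy=2.5,interpolation=cv2.INTER_CUBIC))
E
```

```text
(no output)
```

View pics/top1c.png

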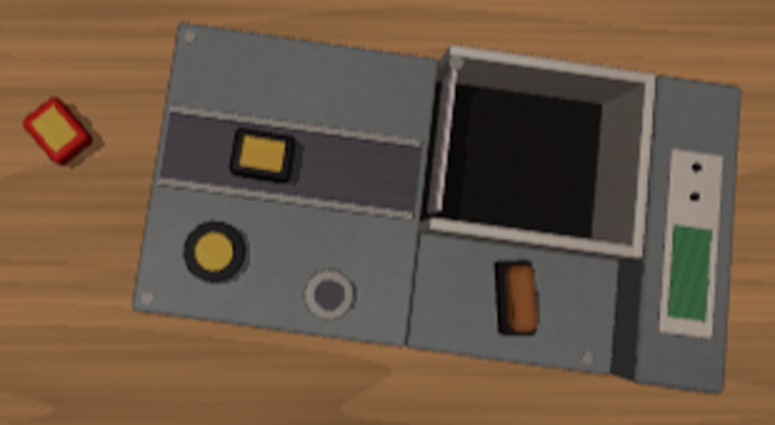

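```bash
cat >> h.py <<'E'
import pickle
from scipy.optimize import least_squares
def proj(c,P):
    return cv2.projectPoints(np.array(P,float).reshape(-1,1,3),c['rvec'],c['tvec'],c['camera_matrix'],None)[0].reshape(-1,2)
def b2w(p,P):
    P=np.array(P,float).reshape(-1,3);c,s=np.cos(p[2]),np.sin(p[2])
    return np.c_[p[0]+c*P[:,0]-s*P[:,1],p[1]+s*P[:,0]+c*P[:,1],P[:,2]]
def ray(c,u,z):
    R=cv2.Rodrigues(c['rvec'])[0];C=-R.T@c['tvec']
    d=R.T@np.linalg.inv(c['camera_matrix'])@np.array([u[0],u[1],1.]);return C+d*(z-C[2])/d[2]
E
python3 - <<'E'
from h import *
d=pickle.load(open('d1.pkl','rb'));c=d['top']
for k in 'top','side':
    print(k,'cam centre',-cv2.Rodrigues(d[k]['rvec'])[0].T@d[k]['tvec'])
pts=[(180,24,-190,90,50),(135,308,-190,-115,50),(722,392,203,-115,95),(740,87,203,90,95),(407,346,0,-115,50),(420,143,-7,25.5,58),(413,215,-7,-25.5,58),(170,108,-185,25.5,58),(159,182,-185,-25.5,58)]
pts=np.array(pts,float);uv=pts[:,:2]/2.5+[200,165]-0.3
a=ray(c,uv[0],50);b=ray(c,uv[4],50);print(a,b)
m=ray(c,(367,229),50);f=ray(c,uv[7],58)
y0=np.arctan2(*(m-ray(c,(263,224),50))[1::-1])
r=least_squares(lambda p:(proj(c,b2w(p,pts[:,2:]))-uv).ravel(),[m[0],m[1],y0],loss='soft_l1')
print(r.x);print(np.round(r.fun.reshape(-1,2),1))
s=d['side']
spts=np.array([(272,248,-190,90,50),(395,279,-190,-115,50)])
print(proj(s,b2w(r.x,pts[:,2:])))
print('side token/corners')
p=r.x
def w2b(W):
    c_,s_=np.cos(p[2]),np.sin(p[2]);x,y=W[0]-p[0],W[1]-p[1];return np.round([c_*x+s_*y,-s_*x+c_*y],1)
print('token top', w2b(ray(c,(305,227),76)), w2b(ray(s,(340,220),76)))
pickle.dump(p,open('box.pkl','wb'))
for n,cc,sl in (('top',c,(165,335,200,510)),('side',s,(90,310,250,470))):
    im=c['img'] if n=='top' else s['img']
    im=cv2.resize(im[sl[0]:sl[1],sl[2]:sl[3],::-1].copy(),None,fx=2.5,fy=2.5,interpolation=cv2.INTER_CUBIC)
    L=[[(-190,90,50),(-190,-115,50),(0,-115,50),(0,90,50)],[(0,-27,92),(135,-27,92),(135,83,92),(0,83,92)],[(5,76,92),(5,-22,92),(5,-22,54),(5,76,54)],[(-185,23,58),(-7,23,58),(-7,-23,58),(-185,-23,58)]]
    for l in L:
        q=(proj(cc,b2w(p,l))-[sl[2],sl[0]]+.5)*2.5
        cv2.polylines(im,[q.round().astype(int)],True,(0,255,0),1)
    cv2.imwrite(f'pics/ov_{n}.png',im)
E
```

```text
top cam centre [450.6110512   81.22895806 721.55472565]
side cam centre [449.03411996 514.71288185 526.02485107]
[621.25239249 149.18072826  50.        ] [395.70886932 -10.29155033  50.        ]
[508.85170186 -25.47082682  -1.70470255]
[[-0.9 -1.2]
 [-1.7  1.1]
 [ 2.6  1. ]
 [ 2.  -1.1]
 [-0.1  0.5]
 [ 0.5 -0.2]
 [ 0.  -0. ]
 [-0.3  0. ]
 [-0.5 -0.6]]
[[266.44484257 245.91014245]
 [397.46602252 289.61311472]
 [450.63143692 119.36458825]
 [351.65972882  98.71171398]
 [425.21452722 202.16152719]
 [346.35799195 180.28172068]
 [374.01223962 187.68439499]
 [306.30583458 252.95355014]
 [338.61641174 263.58251346]]
side token/corners
token top [-115.    -0.8] [-118.9   -2.6]
```

View pics/ov_top.png

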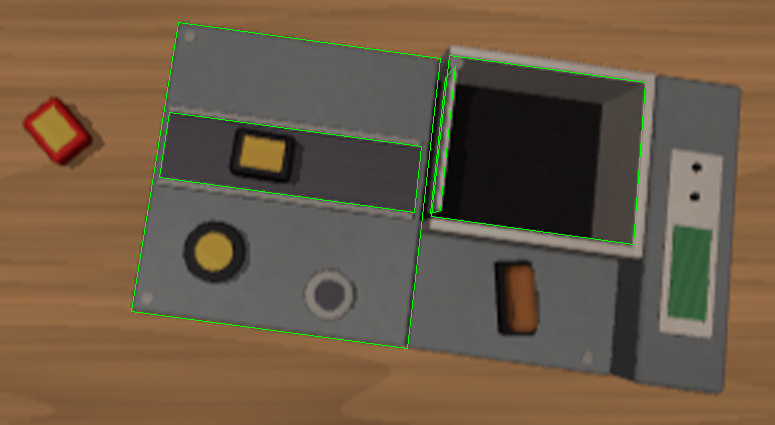

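View pics/ov_side.png

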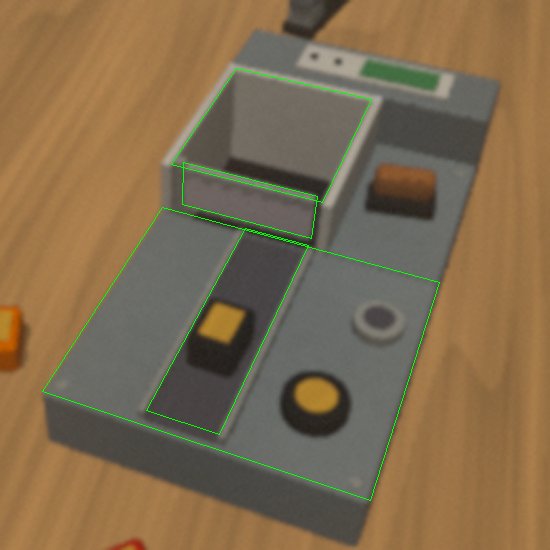

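The black token in the lane, top (305,227) / side (339,224), is the target. The orange one, top (308,149), and the red one, top (223,217), are look-alikes standing off the box. The crops above confirm black with a brass plate, in the lane. The box fit lies on the rails in both views.

```bash
cat >> h.py <<'E'
def toolshift(o,T):
    R=np.array(o['tcp_rot']);return R.T@(np.array(T)-np.array(o['eef_pos']))
E
python3 - <<'E'
from h import *
p=pickle.load(open('box.pkl','rb'));d=pickle.load(open('d1.pkl','rb'))
o=get_obs();print('clock',o['clock'])
T=b2w(p,[[-111,28,170]])[0];print('T',T,toolshift(o,T))
for n in('top','side'):
    print(n,proj(d[n],[[0,0,0],[263,-566,0],[263,-566,230]]))
R=np.array(o['tcp_rot']);print('yaw tool y',np.degrees(np.arctan2(R[1,1],R[0,1])),'box x',np.degrees(p[2]))
E
```

```text
clock 0.75
T [551.42025577  80.79731619 170.        ] [ 534.15781542 -466.06406475   61.28890542]
top [[356.74887195 545.71499152]
 [659.74987309 372.87461135]
 [825.00953501 421.03198704]]
side [[669.63010118 273.24214793]
 [485.54585249  85.75589004]
 [515.19449301  -6.64309593]]
yaw tool y -65.09152694683071 box x -97.67226157823666
```

Request:
servo_tool([
  [[30,-26,0],0,0],
  [[65,-57,0],0,0],
  [[102,-88,0],0,0],
  [[138,-120,0],0,0],
  [[174,-152,0],0,0],
])

```text
clock: 1.25
eef_pos: [357.5, -354.1, 231.5]
tcp_rot: [[0.907, 0.421, 0.001], [0.421, -0.907, -0.0], [0.0, 0.001, -1.0]]
force: [2.1, -0.8, -0.1]
width: 0.999
```

Request:
servo_tool([
  [[36,-32,0],0,0],
  [[72,-64,0],0,0],
  [[108,-96,0],0,0],
  [[144,-128,0],1,0],
  [[180,-160,0],2,0],
])

```text
clock: 1.75
eef_pos: [453.5, -133.0, 231.7]
tcp_rot: [[0.921, 0.388, 0.001], [0.388, -0.921, -0.0], [0.001, 0.001, -1.0]]
force: [0.9, -0.2, -0.4]
width: 1.002
```

Request:
servo_tool([
  [[36,-32,10],1,0],
  [[72,-64,20],2,0],
  [[108,-96,30],3,0],
  [[144,-126,40],3,0],
  [[170,-150,50],3,0],
])

```text
clock: 2.25
eef_pos: [552.4, 72.2, 181.3]
tcp_rot: [[0.94, 0.342, 0.002], [0.342, -0.94, 0.0], [0.002, 0.0, -1.0]]
force: [0.6, -0.1, 0.6]
width: 0.995
```

```bash
python3 - <<'E'
from h import *
p=pickle.load(open('box.pkl','rb'))
o=get_obs();w=snap('wrist','wrist2.png');pickle.dump((o,w),open('d2.pkl','wb'));print(o['clock'],o['eef_pos'],np.round(o['force'],1),o['width'])
print(toolshift(o,b2w(p,[[-111,28,170]])[0]))
R=np.array(o['tcp_rot']);print(np.round(R,3),'yaw tool y',np.degrees(np.arctan2(R[1,1],R[0,1])))
M=np.array(w['mount']);K=np.array(w['camera_matrix'])
im=w['img'][:,:,::-1].copy()
def wp(P):
    P=np.array(P,float).reshape(-1,3);t=(P-o['eef_pos'])@R; c=(t-M[:3,3])@M[:3,:3]
    r=np.hypot(c[:,0],c[:,1]);th=np.arctan2(r,c[:,2]);return np.c_[K[0,2]+K[0,0]*th*c[:,0]/r,K[1,2]+K[1,1]*th*c[:,1]/r]
L=[[(-190,90,50),(-190,-115,50),(0,-115,50),(0,90,50)],[(0,-27,92),(135,-27,92),(135,83,92),(0,83,92)],[(5,76,92),(5,-22,92),(5,-22,54),(5,76,54)],[(-185,23,58),(-7,23,58),(-7,-23,58),(-185,-23,58)],[(-131,21,76),(-99,21,76),(-99,-21,76),(-131,-21,76)]]
for l in L: cv2.polylines(im,[wp(b2w(p,l)).round().astype(int)],True,(0,255,0),1)
cv2.imwrite('pics/wrist2o.png',im)
E
```

```text
2.25 [552.35660972  72.24882853 181.28300232] [ 0.6 -0.1  0.6] 0.9954153402310578
[ 2.02452436 -8.35470344 11.28537872]
[[ 0.94   0.342  0.002]
 [ 0.342 -0.94   0.   ]
 [ 0.002  0.    -1.   ]] yaw tool y -70.00330658860821
```

View pics/wrist2o.png

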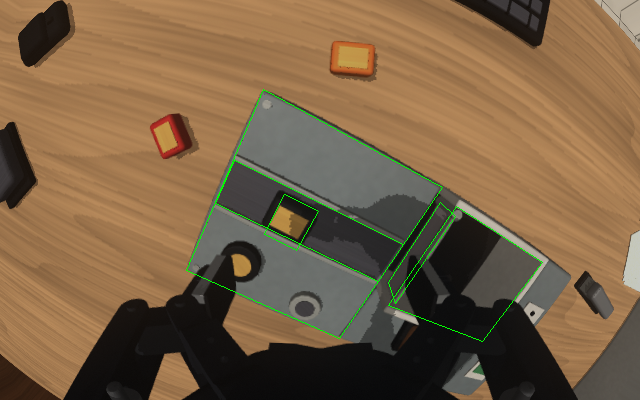

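Request:
servo_tool([
  [[2,-6,20],0,0],
  [[2,-6,40],0,0],
  [[2,-6,40],0,0],
  [[2,-6,40],0,0],
])

```text
clock: 2.7
eef_pos: [550.7, 75.7, 141.3]
tcp_rot: [[0.94, 0.34, -0.001], [0.34, -0.94, -0.0], [-0.001, -0.0, -1.0]]
force: [1.6, -0.9, 1.4]
width: 1.0
```

```bash
cat >> h.py <<'E'
def wproj(o,w,P):
    R=np.array(o['tcp_rot']);M=np.array(w['mount']);K=np.array(w['camera_matrix'])
    P=np.array(P,float).reshape(-1,3);t=(P-o['eef_pos'])@R; c=(t-M[:3,3])@M[:3,:3]
    r=np.hypot(c[:,0],c[:,1]);th=np.arctan2(r,c[:,2]);return np.c_[K[0,2]+K[0,0]*th*c[:,0]/r,K[1,2]+K[1,1]*th*c[:,1]/r]
L=[[(-190,90,50),(-190,-115,50),(0,-115,50),(0,90,50)],[(0,-27,92),(135,-27,92),(135,83,92),(0,83,92)],[(5,76,92),(5,-22,92),(5,-22,54),(5,76,54)],[(-185,23,58),(-7,23,58),(-7,-23,58),(-185,-23,58)],[(-131,21,76),(-99,21,76),(-99,-21,76),(-131,-21,76)]]
E
python3 - <<'E'
from h import *
p=pickle.load(open('box.pkl','rb'))
o=get_obs();w=snap('wrist','wrist3.png');pickle.dump((o,w),open('d3.pkl','wb'));print(o['clock'],o['eef_pos'],np.round(o['force'],1),np.round(o['joint_velocities'],3))
print(toolshift(o,b2w(p,[[-111,28,47]])[0]))
im=cv2.resize(w['img'][60:360,170:570,::-1],None,fx=2,fy=2,interpolation=cv2.INTER_CUBIC)
cv2.imwrite('pics/wrist3c.png',im)
for l in L: cv2.polylines(im,[((wproj(o,w,b2w(p,l))-[170,60]+.5)*2).round().astype(int)],True,(0,255,0),1)
cv2.imwrite('pics/wrist3o.png',im)
E
```

```text
2.7 [550.66077026  75.68744551 141.25446058] [ 1.6 -0.9  1.4] [-0.005 -0.02  -0.024  0.001 -0.006  0.001]
[ 2.528802   -4.52736733 94.25337682]
```

View pics/wrist3o.png

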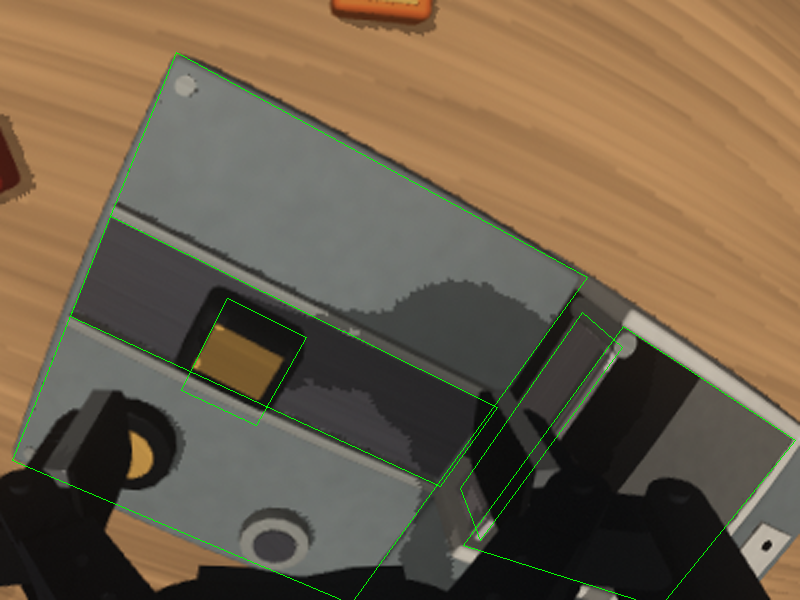

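View pics/wrist3c.png

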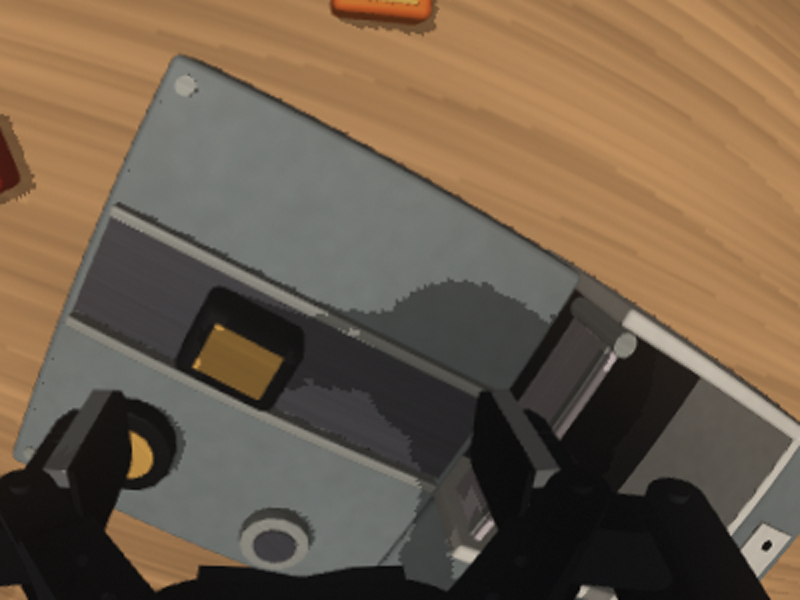

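```bash
python3 - <<'E'
from h import *
o,w=pickle.load(open('d3.pkl','rb'))
R=np.array(o['tcp_rot'])
P=[[x,y,-13] for y in(-57,-42.5,42.5,57) for x in (11,-11)]
q=wproj(o,w,np.array(P)@R.T+o['eef_pos'])
im=cv2.resize(w['img'][200:340,180:460,::-1],None,fx=2.8,fy=2.8,interpolation=cv2.INTER_CUBIC)
for a in (q-[180,200]+.5)*2.8: cv2.circle(im,tuple(int(v) for v in a),3,(0,0,255),1)
cv2.imwrite('pics/tips.png',np.clip(im.astype(float)*1.8,0,255).astype('uint8'))
E
```

```text
(no output)
```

View pics/tips.png

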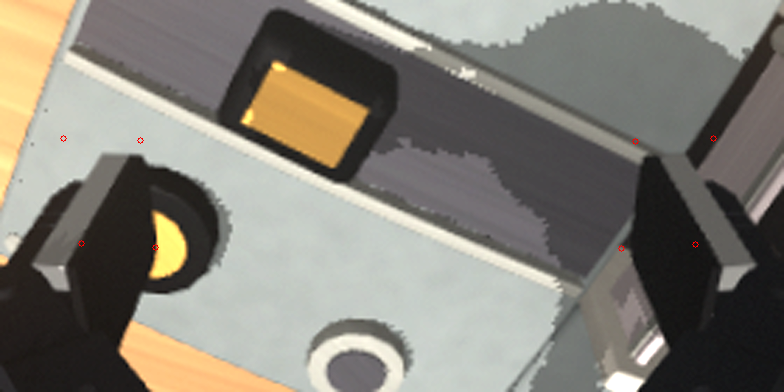

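Request:
servo_tool([
  [[2,-4,25],0,0],
  [[2,-4,55],0,0],
  [[2,-4,75],0,0],
  [[2,-4,85],0,0],
  [[2,-4,85],0,0],
])

```text
clock: 3.25
eef_pos: [551.1, 80.0, 55.9]
tcp_rot: [[0.94, 0.34, -0.001], [0.34, -0.94, -0.0], [-0.001, -0.0, -1.0]]
force: [0.4, 0.5, -0.2]
width: 0.999
```

```bash
python3 - <<'E'
from h import *
p=pickle.load(open('box.pkl','rb'))
o=get_obs();w=snap('wrist','wrist4.png');s=snap('side','side4.png');print(get_obs()['clock'],o['eef_pos'],np.round(o['force'],1))
print(toolshift(o,b2w(p,[[-111,28,47]])[0]))
im=cv2.resize(s['img'][130:310,240:480,::-1],None,fx=3.2,fy=3.2,interpolation=cv2.INTER_CUBIC)
cv2.imwrite('pics/side4c.png',im)
E
```

```text
3.35 [551.10981634  79.99557816  55.94907421] [ 0.4  0.5 -0.2]
[ 0.57471895 -0.64531372  8.94865096]
```

View pics/side4c.png

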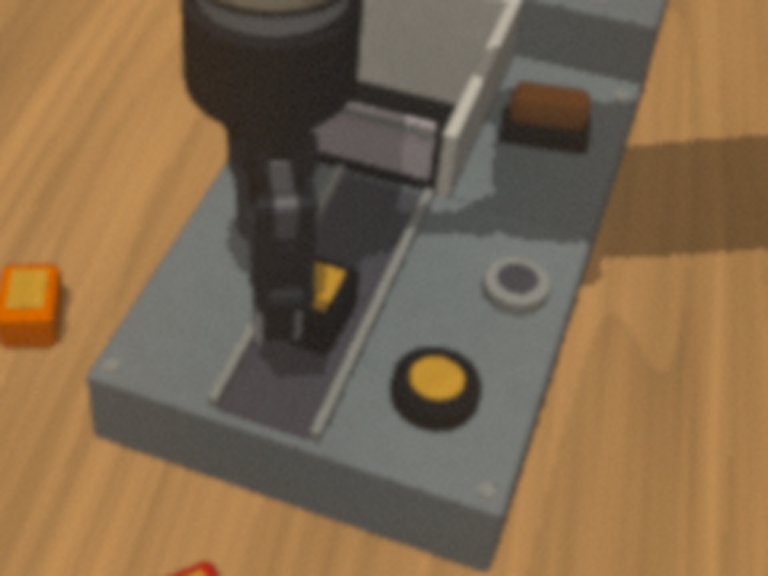

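View pics/wrist4.png

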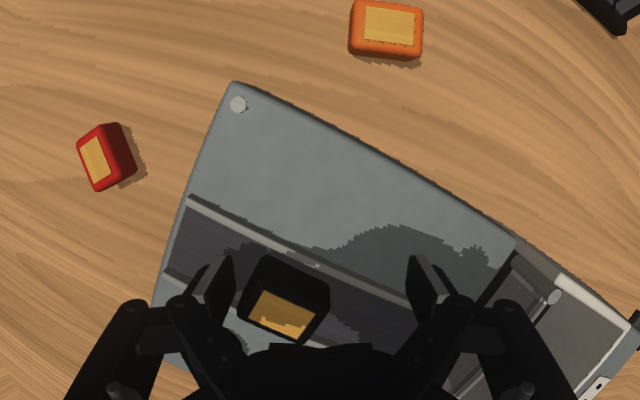

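Request:
servo_tool([
  [[0,0,5],0,0],
  [[0,0,8],0,0],
  [[-2.8,5.3,8],0,0],
  [[-5.6,10.6,8],0,0],
  [[-9.3,17.7,8],0,0],
])

```text
clock: 3.85
eef_pos: [548.7, 60.1, 48.4]
tcp_rot: [[0.94, 0.341, 0.0], [0.341, -0.94, 0.0], [0.0, -0.0, -1.0]]
force: [-0.1, 0.8, 0.5]
width: 0.998
```

Request:
servo_tool([
  [[-3.7,7.1,0],0,0],
  [[-7.4,14.2,0],0,0],
  [[-11.1,21.3,0],0,0],
  [[-14.8,28.4,0],0,0],
  [[-17.6,33.7,0],0,0],
])

```text
clock: 4.35
eef_pos: [543.6, 22.1, 48.4]
tcp_rot: [[0.94, 0.34, 0.0], [0.34, -0.94, 0.0], [0.0, -0.0, -1.0]]
force: [0.3, 4.7, -0.0]
width: 0.998
```

```bash
cat >> h.py <<'E'
def w2b(p,W):
    c,s=np.cos(p[2]),np.sin(p[2]);x,y=W[0]-p[0],W[1]-p[1];return np.round([c*x+s*y,-s*x+c*y,W[2]],1)
def chk(k):
    p=pickle.load(open('box.pkl','rb'))
    o=get_obs();w=snap('wrist',f'wrist{k}.png');s=snap('side',f'side{k}.png');t=snap('top',f'top{k}.png')
    R=np.array(o['tcp_rot']);yaw=np.arctan2(R[1,1],R[0,1])-p[2];b=w2b(p,o['eef_pos']);u=np.array([np.cos(yaw),np.sin(yaw)])
    print(get_obs()['clock'],'TCP box',b,'phi',np.degrees(yaw),'F2',b[:2]-46*u,'F1',b[:2]+46*u,np.round(o['force'],1))
    a=cv2.resize(s['img'][90:310,240:480,::-1],None,fx=1.65,fy=1.65,interpolation=cv2.INTER_CUBIC)
    e=cv2.resize(w['img'][:,100:580,::-1],None,fx=.83,fy=.83,interpolation=cv2.INTER_AREA)
    h=max(a.shape[0],e.shape[0]);z=np.zeros((h,a.shape[1]+e.shape[1],3),'uint8');z[:a.shape[0],:a.shape[1]]=a;z[:e.shape[0],a.shape[1]:]=e
    cv2.imwrite(f'pics/chk{k}.png',z)
E
python3 -c "
from h import *
chk(5)"
```

```text
4.5 TCP box [-51.8  28.1  48.4] phi 27.54609911235387 F2 [-92.58539546   6.82674174] F1 [-11.01460454  49.37325826] [ 0.3  4.7 -0. ]
```

View pics/chk5.png

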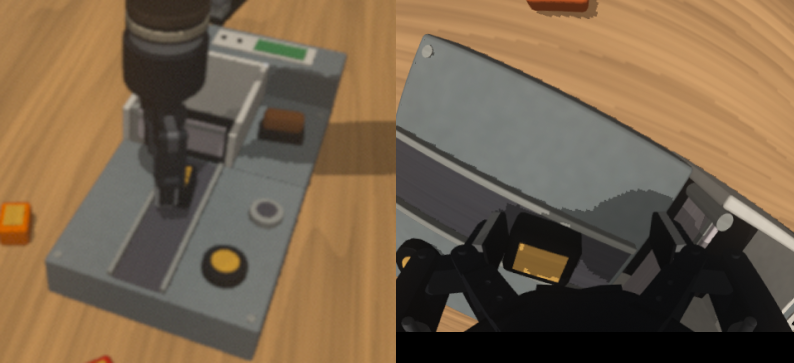

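Request:
servo_tool([
  [[-3.7,7.1,0],0,0],
  [[-7.4,14.2,0],0,0],
  [[-11.1,21.3,0],0,0],
  [[-14.8,28.4,0],0,0],
  [[-17.6,33.7,0],0,0],
])

```text
clock: 5.0
eef_pos: [537.3, -15.0, 47.9]
tcp_rot: [[0.94, 0.34, -0.002], [0.34, -0.94, 0.001], [-0.002, -0.002, -1.0]]
force: [-2.0, 4.3, 0.2]
width: 0.999
```

```bash
python3 -c "
from h import *
chk(6)"
```

```text
5.15 TCP box [-14.2  26.8  47.9] phi 27.55434135113584 F2 [-54.98233479   5.52087481] F1 [26.58233479 48.07912519] [-2.   4.3  0.2]
```

View pics/chk6.png

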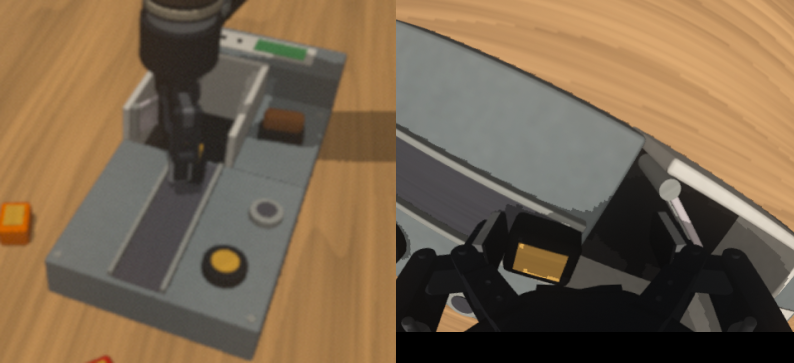

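Request:
servo_tool([
  [[-2.8,5.3,0],0,0],
  [[-5.6,10.6,0],0,0],
  [[-7.0,14.2,0],0,0],
])

```text
clock: 5.45
eef_pos: [536.6, -31.1, 48.2]
tcp_rot: [[0.94, 0.341, -0.0], [0.341, -0.94, -0.0], [-0.0, 0.0, -1.0]]
force: [-1.2, 2.1, -0.3]
width: 0.999
```

```bash
python3 -c "
from h import *
chk(7)"
python3 - <<'E'
import cv2
a=cv2.imread('pics/wrist7.png')[150:400,240:560]
cv2.imwrite('pics/w7c.png',cv2.resize(cv2.convertScaleAbs(a,alpha=1.6),None,fx=2.4,fy=2.4,interpolation=cv2.INTER_CUBIC))
E
```

```text
5.6 TCP box [ 1.8 28.3 48.2] phi 27.5831987922671 F2 [-38.97161223   7.00033719] F1 [42.57161223 49.59966281] [-1.2  2.1 -0.3]
```

View pics/w7c.png

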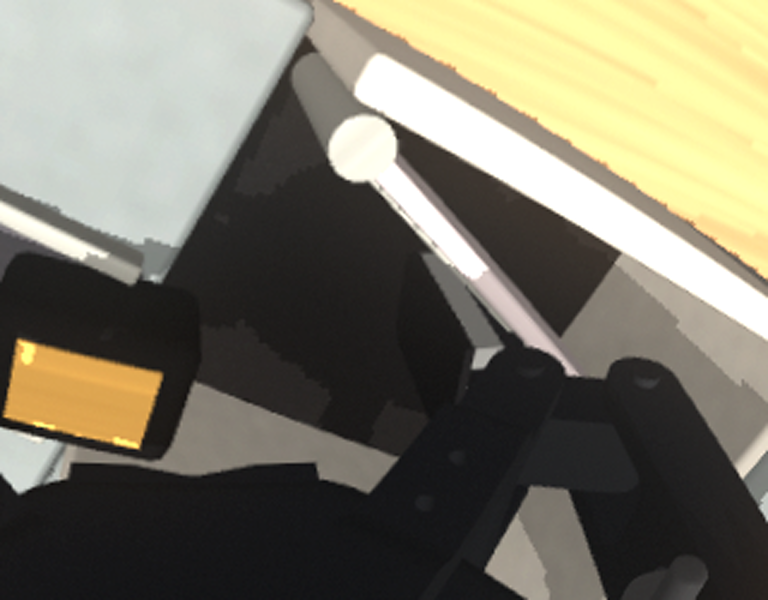

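View pics/chk7.png

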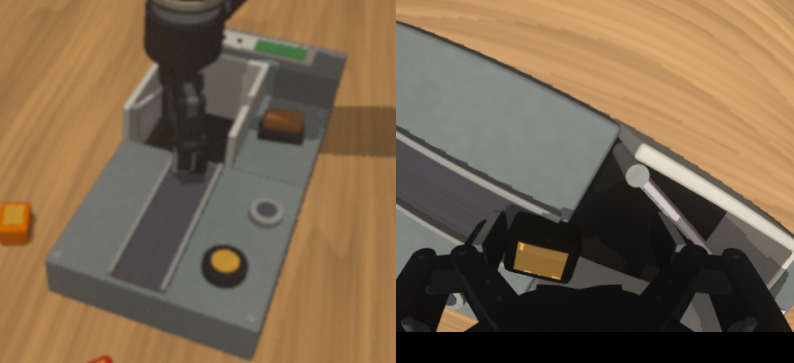

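Request:
servo_tool([
  [[-2.8,5.3,0],0,0],
  [[-5.6,10.6,0],0,0],
  [[-8.4,15.9,0],0,0],
  [[-11.2,21.2,0],0,0],
  [[-13.4,25.7,0],0,0],
])

```text
clock: 6.1
eef_pos: [533.1, -60.1, 48.4]
tcp_rot: [[0.94, 0.34, 0.0], [0.34, -0.94, -0.0], [0.0, 0.001, -1.0]]
force: [-0.8, 2.3, -0.7]
width: 0.995
```

```bash
python3 -c "
from h import *
chk(8)"
python3 - <<'E'
import cv2
a=cv2.imread('pics/wrist8.png')[150:400,240:560]
cv2.imwrite('pics/w8c.png',cv2.resize(cv2.convertScaleAbs(a,alpha=1.6),None,fx=2.4,fy=2.4,interpolation=cv2.INTER_CUBIC))
E
```

```text
6.25 TCP box [31.1 28.7 48.4] phi 27.576376033933474 F2 [-9.6741483   7.40519241] F1 [71.8741483  49.99480759] [-0.8  2.3 -0.7]
```

View pics/w8c.png

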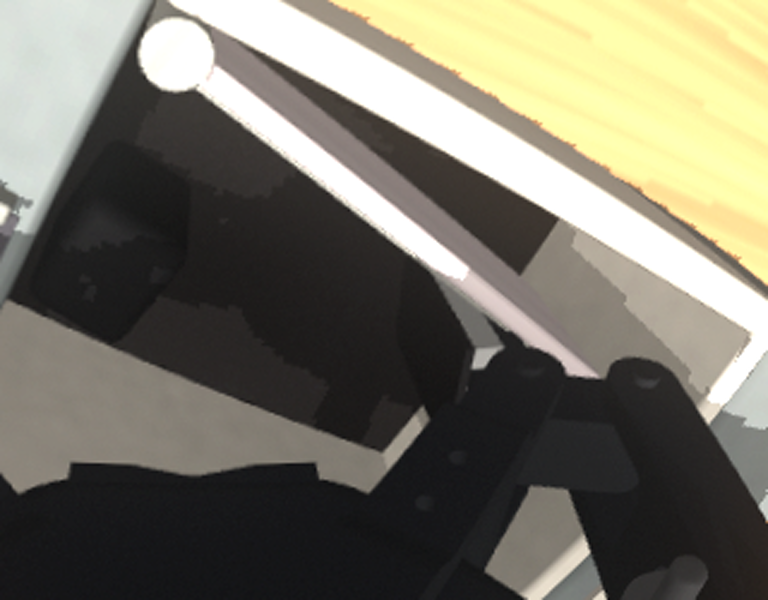

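View pics/chk8.png

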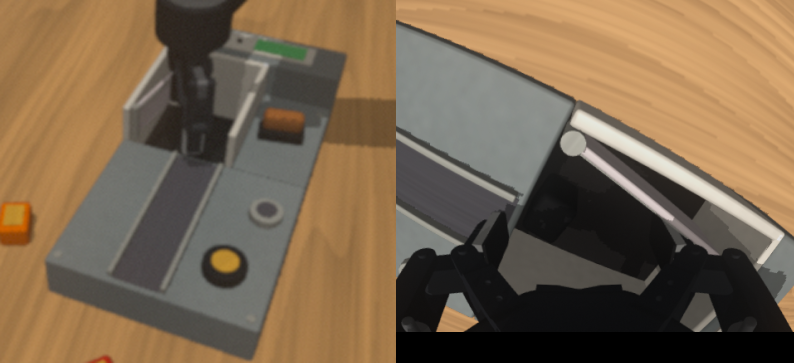

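```bash
python3 - <<'E'
from h import *
p=pickle.load(open('box.pkl','rb'))
o=get_obs();w=camera('wrist');print(get_obs()['clock'])
im=(255*(w['img'][:,:,::-1]/255.)**.4).astype('uint8')
im=cv2.resize(im[140:330,200:480],None,fx=2.8,fy=2.8,interpolation=cv2.INTER_CUBIC)
for z,col in((6,(0,255,0)),(50,(0,0,255))):
    l=[(0,-27,z),(135,-27,z),(135,83,z),(0,83,z)]
    cv2.polylines(im,[((wproj(o,w,b2w(p,l))-[200,140]+.5)*2.8).round().astype(int)],True,col,1)
cv2.imwrite('pics/w9.png',im)
E
```

```text
6.3
```

View pics/w9.png

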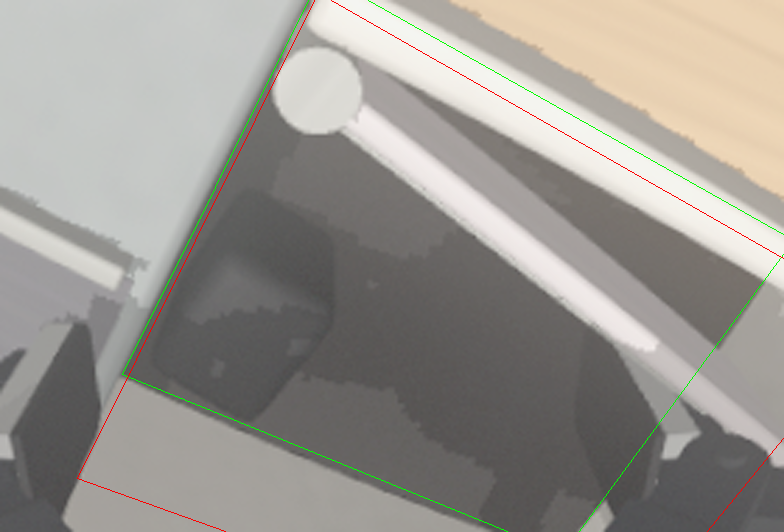

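Request:
servo_tool([
  [[4.6,-8.9,0],0,0],
  [[9.3,-17.7,0],0,0],
  [[13.9,-26.6,0],0,0],
  [[18.5,-35.4,0],0,0],
  [[23.2,-44.3,0],0,0],
])

```text
clock: 6.8
eef_pos: [539.1, -8.3, 48.0]
tcp_rot: [[0.94, 0.341, -0.002], [0.341, -0.94, 0.0], [-0.001, -0.001, -1.0]]
force: [-3.6, 0.0, 0.6]
width: 1.001
```

Request:
servo_tool([
  [[4.6,-8.9,0],0,0],
  [[9.3,-17.7,0],0,0],
  [[13.9,-26.6,0],0,0],
  [[18.5,-35.4,0],0,0],
  [[24.0,-46.0,0],0,0],
])

```text
clock: 7.3
eef_pos: [548.1, 42.3, 48.9]
tcp_rot: [[0.94, 0.341, 0.003], [0.341, -0.94, -0.0], [0.002, 0.001, -1.0]]
force: [0.1, 0.0, -0.7]
width: 1.003
```

```bash
python3 -c "
from h import *
chk(10)"
```

```text
7.45 TCP box [-72.4  29.8  48.9] phi 27.59060823717662 F2 [-113.16885744    8.49506481] F1 [-31.63114256  51.10493519] [ 0.1  0.  -0.7]
```

View pics/chk10.png

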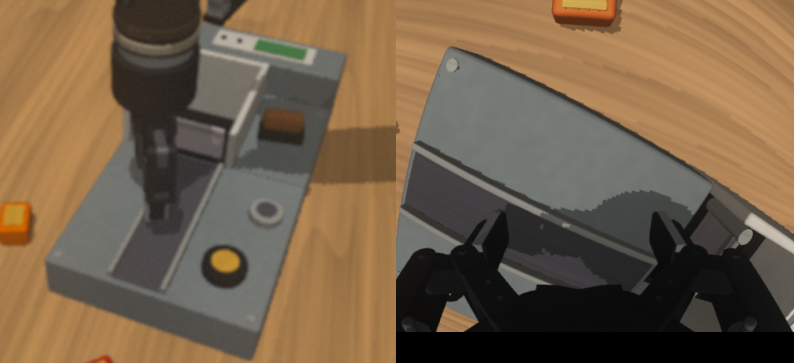

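The flap has closed and the lane is empty. I'll lift straight up and then back away, so the top camera sees the well.

Request:
servo_tool([
  [[0,0,-20],0,0],
  [[0,0,-50],0,0],
  [[0,0,-90],0,0],
  [[0,0,-130],0,0],
  [[0,0,-150],0,0],
])

```text
clock: 7.95
eef_pos: [549.0, 41.1, 202.6]
tcp_rot: [[0.94, 0.34, 0.007], [0.34, -0.94, -0.0], [0.006, 0.003, -1.0]]
force: [0.4, -0.5, 0.8]
width: 1.005
```

Request:
servo_tool([
  [[0,-25,0],0,0],
  [[0,-60,0],0,0],
  [[0,-100,0],0,0],
  [[0,-130,0],0,0],
  [[0,-150,0],0,0],
])

```text
clock: 8.45
eef_pos: [494.8, 183.9, 198.4]
tcp_rot: [[0.94, 0.341, 0.0], [0.341, -0.94, 0.0], [0.0, 0.0, -1.0]]
force: [-0.3, 0.3, 0.4]
width: 0.999
```

Request:
servo_tool([
  [[0,-20,0],0,0],
  [[0,-40,0],0,0],
  [[0,-50,0],0,0],
  [[0,-50,0],0,0],
  [[0,-50,0],0,0],
])

```text
clock: 8.95
eef_pos: [478.7, 229.2, 198.3]
tcp_rot: [[0.94, 0.341, 0.0], [0.341, -0.94, -0.001], [0.0, 0.001, -1.0]]
force: [-1.1, -1.4, 0.2]
width: 1.001
```

```bash
python3 - <<'E'
from h import *
t=snap('top','top11.png');
for k in ['round_token','key_disc','stamp','token_mid','flap']:
    print(k,[(np.round(x['bbox']).tolist(),round(x['conf'],2)) for x in search_frame(k,'top')][:3])
s=snap('side','side11.png');o=get_obs();print(o['clock'],o['eef_pos'],np.round(o['force'],1))
g=lambda i:(255*(i[:,:,::-1]/255.)**.6).astype('uint8')
a=cv2.resize(g(t['img'][165:335,245:510]),None,fx=1.9,fy=1.9,interpolation=cv2.INTER_CUBIC)
e=cv2.resize(g(s['img'][90:310,300:460]),None,fx=1.8,fy=1.8,interpolation=cv2.INTER_CUBIC)
z=np.zeros((max(a.shape[0],e.shape[0]),a.shape[1]+e.shape[1],3),'uint8');z[:a.shape[0],:a.shape[1]]=a;z[:e.shape[0],a.shape[1]:]=e
cv2.imwrite('pics/fin.png',z)
E
```

```text
round_token [([272.0, 253.0, 300.0, 279.0], 0.84), ([370.0, 188.0, 386.0, 249.0], 0.5)]
key_disc [([321.0, 275.0, 342.0, 294.0], 0.74)]
stamp [([401.0, 269.0, 417.0, 297.0], 0.94)]
token_mid [([370.0, 220.0, 387.0, 243.0], 0.6), ([295.0, 136.0, 322.0, 161.0], 0.6), ([209.0, 207.0, 223.0, 223.0], 0.6)]
flap []
9.3 [478.71425063 229.23175177 198.27001293] [0.3 0.4 1.1]
```

View pics/fin.png

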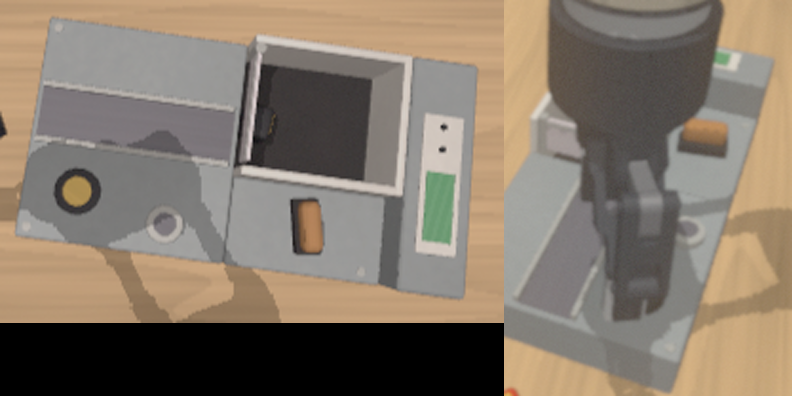

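```bash
python3 -c "
from rig import *
print(sign_off()); print(get_obs()['clock'])"
```

```text
the job is handed in; nothing more can be done
None
the job is handed in; nothing more can be done
```

The black token is in the well and the flap has closed again. I handed the job in at about 9.3 s of the 38 s allowed.

**What I did:** With the gripper fully open, I set one finger in the lane behind the token and the other beside the lane. I then moved both along the lane together. The leading finger had the flap at about 1.3 rad (read from the wrist picture) before the token reached it. The trailing finger then pushed the token over the edge. Backing the fingers out let the flap close gently, and the arm then lifted clear.

**Last checks:**
- **Token:** the final top picture shows it on the well floor beside the deck wall, and the lane is empty. It tumbled as it fell, so it seems to lie on its side and not flat.
- **Flap:** it looks closed, as it did at the start. The network missed it in the last picture, so this is from my own view of the top and side pictures.
- **Bystanders:** the round token, steel disc and stamp are within about 3 pixels of where they started.
- **Look-alikes:** I never went near the orange or red ones. In the last picture the network's box for the orange one was within about 3 pixels of its first position. The red one's box came back shorter, and I did not look into why.
- **Forces:** readings after each move stayed below about 5 N, and nothing was being touched at the end.

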